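# Ready the welding-fume extractor: shake the filter, draw the nozzle fully out and hold it

### The job

Get the fume extraction ready for the next weld: push the red-knobbed sprung shaker lever on the blue filter unit all the way over to its stop and let it spring back up. Then take the black pull grip on the nozzle so that its orange button is squeezed in, draw the nozzle straight out past the first stop to the second stop (fully out), and finish while still holding it there with the button pressed in, because it springs back if let go. Leave the workpiece, jar, brush and magnet where they are.

Things in the scene. Friction and masses are not known exactly. Their poses are not given: they have to be found in the camera images.
- filter_unit: Blue filter unit, a fixed box 280 (x) x 160 (y) x 180 high with black louvres, standing on the bench; origin at the centre of its underside. Its own -x faces roughly towards the robot. The shaker lever stands on its top near the -x edge, between two low dark cheeks, 26 mm high, 12 mm thick, 28 mm apart, that leave the lever free.
- shaker_lever (a joint): Angle of the sprung shaker lever: 0 at rest (leaning 0.4 rad from upright towards the unit's own -x), grows as it is pushed over towards the unit's own +x, hard stop at 0.8 rad. A spring brings it back to 0 when let go. Pushing the knob takes about 2 N at first, 5 N at the stop.
- lever_knob (a point): Centre of the red ball knob, 30 mm diameter, at the end of the shaker lever; about 273 mm above the bench at rest and at the stop, a little higher in mid-swing. A 12 mm steel stem runs from it down to the pivot 86 mm away. The knob travels about 67 mm to the stop.
- lever_pivot (a point): Centre of the lever's hinge, which lies along the unit's own y; 194 mm above the bench, 14 mm above the unit's top. Its axes are those of the filter unit.
- nozzle_stand: Fixed stand: dark base plate, steel column and a level grey outer tube 60 mm in diameter, 200 mm long, axis 150 mm above the bench, with a blue duct bend at its rear. Origin at the foot of the column on the bench. The nozzle slides out level along the stand's own -x (roughly towards the robot).
- nozzle (a joint): How far the telescoping nozzle is drawn out, m: 0 home, first stop 0.06, second stop (end of travel, fully out) 0.12. Locked at 0 unless the orange button is in; released with the button out it catches at 0.06; at 0.12 nothing catches it. A spring pulls it home with about 5 N at 0 and 8 N at 0.12, plus about 1 N friction.
- pull_grip: Black upright pull grip on top of the nozzle tube, with which the nozzle is drawn out: 70 mm long (own x), 28 mm thick (own y), top 68 mm above its origin. Origin at its underside, 172.5 mm above the bench, middle of its length; axes parallel to the stand's. One piece with the tube and the flared black nozzle, 108 mm across, which lies lower, 42 to 100 mm from the origin towards own -x.
- grip_point (a point): Centre of the grip at the button's place, the point to pinch between: 13 mm from the middle of the grip towards its own -x, 43 mm above its origin (215 mm above the bench, 25 mm below the grip's top). Pinch across the grip's own y; with the button out the grip measures 34 mm here, with it in 29 mm.
- button_face (a point): Centre of the orange button's outer face on the grip's own +y side; button 18 (x) x 28 (z) mm, standing 6 mm proud of the grip.
- release_button (a joint): How far the orange button is pressed in, m: 0 out, 0.005 fully in; sprung, about 2 N at first and 5 N fully in. The nozzle is free when it is in by more than 3.5 mm.
- workpiece: Bystander: loose welded T of steel plate, 90 x 70 mm, 46 high, lying where the drawn-out nozzle will hang over it, well clear below; origin at the centre of its underside.
- paste_jar: Bystander: loose jar, 56 mm diameter, 60 high, between the two units; origin at the centre of its underside.
- wire_brush: Bystander: loose brush lying on the bench off to a side; origin at its underside.
- magnet: Bystander: loose red welding magnet, 70 x 70 x 16 mm, on the bench off to a side; origin at the centre of its underside.

How it is judged:
By the outcome, as a careful person would: the job done as asked, in the order asked, and still so for the second after the job is handed in, while the arm keeps its last pose, push and grip.
It also fails if it takes over 58 s, if anything falls off the work surface, if the arm or the gripper's body presses on something with over 40 N, if the wrist force passes 120 N, or if a joint passes its speed limit or range.

### The arm

A 6-joint arm with a two-finger parallel gripper is mounted at the origin on the work surface. World frame = base frame: x ahead of the robot, y to its left, z up, the work surface at z = 0. Lengths are in m, angles in rad, forces in N, time in s.
With the tool pointing down it reaches from about 0.3 to 0.875 m from the base axis. Payload 6.4 kg.
Tool frame: the origin (TCP) lies midway between the tips of the shut fingers; the grasp point (between the pads) lies ctrl.grip_depth behind it (ctrl.grip_depth is the distance from the TCP to the grasp point, in m); x points along the fingers, y is the direction in which the jaws open and shut, and the axes are right-handed (so a half turn about x gives the same grasp; the last joint's range is limited). The gripper opens to 85 mm and grips with 20 to 120 N. Pads are 22 mm wide; open, the fingers measure 114 mm over their backs; the gripper's body (76 mm by 85 mm) begins 54 mm behind the grasp point. The pads swing forward as they close: fully open they stand 13 mm farther back than shut.
Start: joints at [-1.368, 0.181, 1.607, -0, 1.354, -0.206], TCP at [0.229, -0.528, 0.231] pointing down, gripper open.
Joint ranges: [-2.99, 2.99], [-0.89, 2.07], [0.3, 2.58], [-1.14, 4.28], [0, 2.63], [-3.12, 3.12]. Speed limits (rad/s): [2.57, 2.57, 3.01, 3.14, 3.14, 3.14].

### API

Orientations are given as a unit quaternion [w, x, y, z].
In Python, from bench import ctrl gives the robot as it stands.
- The arm moves only by the tool carry_out, never from a script. Its argument "motion" is one flat list of numbers, 7 for each row, row after row: the turn, a rotation vector about the tool's x, y, z in degrees, then the shift along the tool's x, y, z in m, then the gripper's target within -1 to 1 (shut at 1, half-way at 0, fully open at -1). A call has 1 to 10 rows; each row shifts and turns the pose as measured when the row begins, along the tool's axes as they then stand; what a row does not reach is not made up. A row lasts 1/10 s, in which the tool goes at most 50 mm and 8.59 degrees, less where a joint would pass 70% of its speed; a pose out of reach is approached as far as the arm can. A call with a gripper value outside its range is refused whole. The fingers move at their own pace and stop on an object; the grip force is fixed at half the most. Time passes only in rows, so rows that do not move let the fingers close. It gives the time, the measured TCP pose, the force and the opening at its end, in the units of the state.
- ctrl.get_obs(): the state, without advancing time (a new reading comes with each control period).
- ctrl.camera(name): name is "scene" or "top" or "wrist"; returns the picture (420x560x3 uint8, blue, green, red); there is no depth.
- ctrl.camera_params(name): a dict with "mtx" (3x3 intrinsics, pixels), "pose" (4x4, takes a point from camera to world coordinates); the wrist camera has in their place "hand_eye" (4x4, takes a point from camera to tool coordinates, whose origin is the TCP and whose axes are the tool frame's). Camera axes: x right, y down, z forward; pixel columns grow to the right and rows downward; lengths in m; the calibration is good to about 2 mm. A picture is of the moment at which its call begins: read the wrist's pose just before it. camera_params takes no time and is no camera call.
- ctrl.hand_in(): hands the job in, once; it reports no verdict.
Trained networks look in the newest picture that a camera, given by its name, has taken for a name from the list of things; names that differ only in an ending like _2 or _b are one class to them, and where a whole thing is asked for, a point or a joint stands for the part that bears it (a point fixed in the world has none). Each returns a list of dicts, best first, with "conf" (0 to 1); they miss things now and then, are a little off and sometimes report something else, mostly with a low value. They report only what shows in the picture. A call takes as long as a camera call.
- ctrl.boxes_of(camera, thing): "point" ([x, y, z] in m, in the coordinates of the camera as it stood for that picture, good to about 4 mm: the middle of the surface that is visible of it).
- ctrl.trace(camera, thing): "pixels" (420x560 bool, what is visible of it).
- ctrl.landmark_of(camera, thing): "point" ([x, y, z] in m, in the coordinates of the camera as it stood for that picture, good to about 4 mm: a listed point, or the origin of a listed thing).
The state is a dict: "time_s": time; "q": joint angles; "dq": joint speeds; "joint_efforts": joint torques, N m; "eef_pos": TCP position; "eef_rot": TCP orientation; "wrist_force": force on the tool from outside, world axes, zero at the start; "torque": the same for the moment, N m; "opening": opening from 0.0 (shut) to 1.0 (fully open).
Only numpy, scipy, OpenCV 4.12 (cv2) and the standard library are available. Lean on these libraries where they do the work, as an engineer would, in place of code of your own. Each camera call takes 0.05 s, during which the arm holds its last target. There are 200 camera calls.

## Working session

There is one attempt and no reset: what is moved stays moved. The work goes in short steps, Python scripts to look and compute and a tool call to move; the robot and the scene stay as the last step left them, time stands still between calls to the robot, and variables do not carry over. Pictures are saved under pics/ and viewed, about 8 in all and at most 12, crops included, and the job is handed in when it is done.

Besides the shell and the picture viewer there is one more tool, called after "Request:" as a command line: name --argument value ..., lists and objects as JSON in quotes. carry_out: Moves the arm, as the interface text tells. Its arguments: {"type":"object","properties":{"motion":{"type":"array"}},"required":["motion"]}

```bash
mkdir -p pics; cat > h.py <<'E'
from bench import ctrl
import numpy as np, cv2
from scipy.spatial.transform import Rotation as R
def T_tool():
    o=ctrl.get_obs(); T=np.eye(4); q=o["eef_rot"]; T[:3,:3]=R.from_quat([q[1],q[2],q[3],q[0]]).as_matrix(); T[:3,3]=o["eef_pos"]; return T
def shot(c,f=None):
    T=T_tool(); im=ctrl.camera(c); p=ctrl.camera_params(c)
    if f: cv2.imwrite("pics/"+f,im)
    return im,(T@p["hand_eye"] if c=="wrist" else p["pose"]),p["mtx"]
def lm(c,P,t,f="landmark_of"):
    return [(round(d["conf"],2),np.round((P@np.r_[d["point"],1])[:3],4).tolist()) for d in getattr(ctrl,f)(c,t)[:2]]
E
python3 - <<'E'
from h import *
print(ctrl.grip_depth, ctrl.get_obs())
ims=[]
for c in("scene","top"):
    im,P,K=shot(c); ims.append(im)
    for t in["filter_unit","lever_knob","lever_pivot","nozzle_stand","pull_grip","grip_point","button_face","workpiece","paste_jar","wire_brush","magnet"]: print(c,t,lm(c,P,t))
cv2.imwrite("pics/a.png",cv2.resize(np.hstack(ims),(800,300)))
cv2.imwrite("pics/b.png",ims[0])
E
```

```text
0.0187 {'time_s': 0.0, 'q': array([-1.36831942e+00,  1.81546742e-01,  1.60798122e+00, -4.41536841e-06,
        1.35382874e+00, -2.06308631e-01]), 'dq': array([ 0.00041224, -0.00016799, -0.00114738,  0.00059891,  0.00046254,
       -0.00046965]), 'joint_efforts': array([ 1.05118261e-04, -4.44867826e+01, -3.51339447e+01, -3.68480305e-04,
        8.89225543e-03,  2.61194906e-06]), 'eef_pos': array([ 0.22845721, -0.52706874,  0.23039391]), 'eef_rot': array([-0.14289989, -0.69238727, -0.14414726,  0.69238793]), 'wrist_force': array([ 0.04899142, -0.1481537 , -0.15163651]), 'torque': array([ 0.02713222,  0.01231527, -0.01126252]), 'opening': 1.0000195469973496}
scene filter_unit [(0.93, [0.7269, 0.1836, -0.003])]
scene lever_knob [(0.66, [0.5924, 0.1954, 0.2685]), (0.24, [0.5831, 0.4332, 0.0018])]
scene lever_pivot [(0.6, [0.6245, 0.1905, 0.1899])]
scene nozzle_stand [(0.83, [0.7302, -0.2318, 0.0015]), (0.49, [0.4022, -0.2199, 0.0025])]
scene pull_grip [(0.97, [0.6084, -0.2254, 0.1669])]
scene grip_point [(0.61, [0.6018, -0.2253, 0.2163])]
scene button_face [(0.61, [0.6035, -0.2018, 0.2193])]
scene workpiece [(0.66, [0.4037, -0.2215, 0.0007])]
scene paste_jar [(0.81, [0.7452, -0.0067, 0.0047])]
scene wire_brush [(0.92, [0.5806, 0.4309, 0.002]), (0.2, [0.7239, 0.1793, -0.0015])]
scene magnet [(0.5, [0.5192, -0.4461, -0.0001])]
top filter_unit []
top lever_knob [(0.5, [0.5911, 0.1998, 0.2722])]
top lever_pivot [(0.93, [0.6184, 0.1949, 0.1918])]
top nozzle_stand [(0.65, [0.7256, -0.2285, 0.004])]
top pull_grip [(0.9, [0.6071, -0.2196, 0.1717])]
top grip_point [(0.86, [0.597, -0.2185, 0.2185])]
top button_face [(0.54, [0.5937, -0.2026, 0.214])]
top workpiece [(0.61, [0.7257, -0.2307, 0.002])]
top paste_jar [(0.65, [0.7407, 0.0002, 0.0011]), (0.56, [0.5952, -0.1998, 0.2152])]
top wire_brush [(0.96, [0.5788, 0.4366, 0.0015])]
top magnet [(0.7, [0.522, -0.4468, 0.0017])]
```

View pics/a.png

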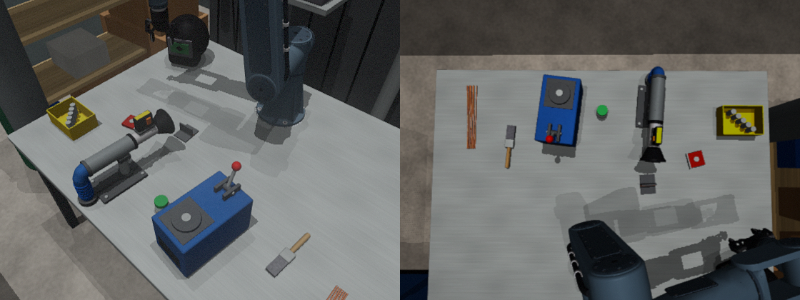

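The overview shows the blue unit on the left (lever at its near edge) and the nozzle stand on the right with the workpiece ahead of it. Both are slightly yawed, so next I measure the yaws.

```bash
python3 - <<'E'
from h import *
print(np.round(T_tool(),4))
im,P,K=shot("top")
def ray(u,v,z):
    d=P[:3,:3]@np.linalg.inv(K)@[u,v,1]; return P[:3,3]+d*(z-P[2,3])/d[2]
for t,z in[("filter_unit",.18),("nozzle_stand",.17),("pull_grip",.24)]:
    for r in ctrl.trace("top",t)[:1]:
        m=r["pixels"].astype(np.uint8); c=max(cv2.findContours(m,0,1)[0],key=cv2.contourArea)
        w=np.array([ray(u,v,z)[:2] for u,v in c[:,0]],np.float32)
        print(t,r["conf"],m.sum(),cv2.minAreaRect(w*1000))
        b=cv2.boxPoints(cv2.minAreaRect(w*1000)); print(b.round())
for c in("scene","top"):
    im,P,K=shot(c)
    print([lm(c,P,t) for t in("lever_knob","lever_pivot","filter_unit","nozzle_stand","pull_grip","grip_point","button_face")])
cv2.imwrite("pics/c.png",cv2.resize(im[30:260,170:500],(800,558)))
E
```

```text
[[ 0.      0.3975 -0.9176  0.2286]
 [ 0.     -0.9176 -0.3975 -0.5276]
 [-1.      0.     -0.      0.2313]
 [ 0.      0.      0.      1.    ]]
filter_unit 0.87 5550 ((715.2937622070312, 174.76092529296875), (173.18087768554688, 286.2854919433594), 83.1104965209961)
[[563. 106.]
 [847.  72.]
 [868. 244.]
 [584. 278.]]
nozzle_stand 0.97 4099 ((704.88427734375, -204.109130859375), (124.92011260986328, 402.3175964355469), 89.45000457763672)
[[ 503. -265.]
 [ 905. -268.]
 [ 907. -144.]
 [ 504. -140.]]
pull_grip 0.82 1241 ((581.1795043945312, -196.20249938964844), (155.7824249267578, 96.77022552490234), 0.2611539959907532)
[[ 503. -148.]
 [ 504. -245.]
 [ 659. -244.]
 [ 659. -147.]]
[[(0.84, [0.5934, 0.1981, 0.2709]), (0.68, [0.7299, -0.2313, 0.0014])], [(0.85, [0.6257, 0.1898, 0.1903])], [(0.68, [0.7267, 0.1807, 0.0002])], [], [(0.86, [0.6089, -0.2222, 0.1706])], [(0.84, [0.6014, -0.2227, 0.2143])], [(0.47, [0.6048, -0.2052, 0.2199])]]
[[(0.56, [0.5908, 0.2005, 0.2735])], [(0.9, [0.6154, 0.1955, 0.1911]), (0.64, [0.5796, 0.4361, -0.0017])], [(0.45, [0.5801, 0.4375, 0.0011])], [], [(0.77, [0.6065, -0.2143, 0.1695])], [(0.81, [0.5947, -0.2185, 0.2206])], [(0.37, [0.595, -0.2016, 0.2125])]]
```

View pics/c.png

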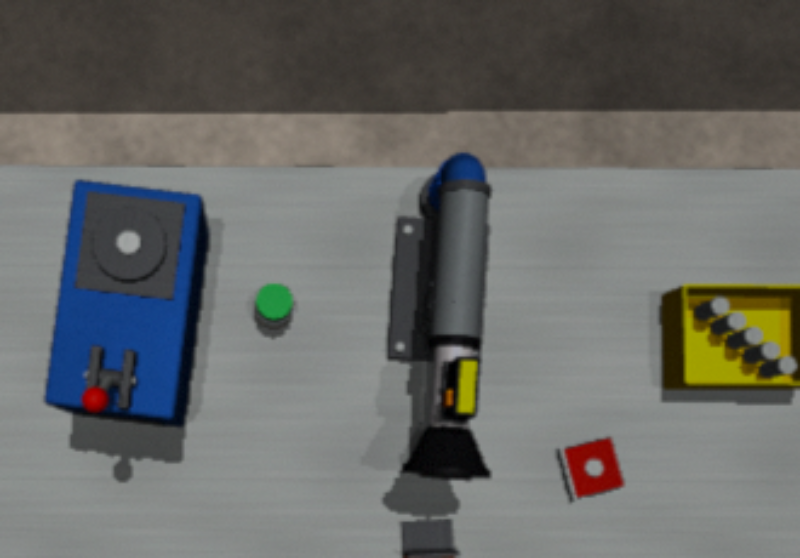

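Yaws: unit about -7°, stand about -3.7°. Knob is at about (0.592, 0.199, 0.271). First the tool rises, turns to square with the unit and shuts the jaws, then it travels to the front of the knob.

Request:
carry_out --motion '[7.6,0,0,-0.02,0,0,1,7.6,0,0,-0.02,0,0,1,7.6,0,0,-0.02,0,0,1,7.6,0,0,-0.02,0,0,1,0,0,0,0,-0.042,-0.012,1,0,0,0,0,-0.042,-0.012,1,0,0,0,0,-0.042,-0.012,1,0,0,0,0,-0.042,-0.012,1,0,0,0,0,-0.042,-0.012,1,0,0,0,0,-0.042,-0.012,1]'

```text
time_s: 3.2
eef_pos: [0.3368, -0.2852, 0.3139]
eef_rot: [-0.054, 0.705, -0.055, -0.705]
wrist_force: [1.7, 0.1, 0.1]
opening: 0.002
```

Request:
carry_out --motion '[0,0,0,0,-0.045,-0.011,1,0,0,0,0,-0.045,-0.011,1,0,0,0,0,-0.045,-0.011,1,0,0,0,0,-0.045,-0.011,1,0,0,0,0,-0.045,-0.011,1,0,0,0,0,-0.045,-0.011,1,0,0,0,0,-0.045,-0.011,1,0,0,0,0,-0.045,-0.011,1,0,0,0,0,-0.045,-0.011,1,0,0,0,0,-0.045,-0.011,1]'

```text
time_s: 4.2
eef_pos: [0.5194, 0.1614, 0.317]
eef_rot: [-0.054, 0.709, -0.056, -0.701]
wrist_force: [0.4, -0.9, 0.0]
opening: 0.0
```

```bash
python3 - <<'E'
from h import *
print(np.round(T_tool(),4), ctrl.get_obs()["q"])
im,P,K=shot("wrist","d.png")
print([lm("wrist",P,t) for t in("lever_knob","lever_pivot")])
E
```

```text
[[ 0.011  -0.1553 -0.9878  0.5194]
 [-0.0047 -0.9879  0.1553  0.1614]
 [-0.9999  0.003  -0.0116  0.317 ]
 [ 0.      0.      0.      1.    ]] [ 0.08633938  0.04426458  1.58478729 -0.00567064  1.50200327  1.81345753]
[[(0.78, [0.5919, 0.1995, 0.2688])], [(0.86, [0.6211, 0.1976, 0.1927])]]
```

View pics/d.png

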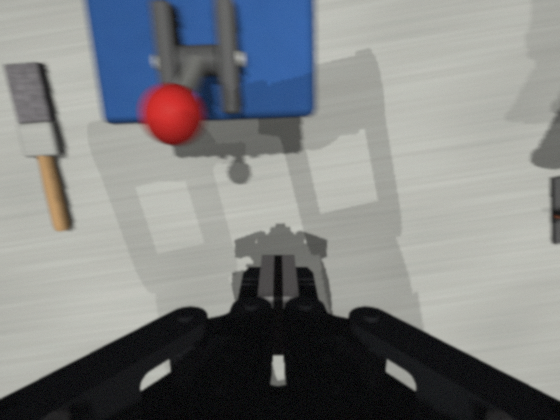

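The wrist view shows the knob at (172,113), ahead and to the left of the shut fingers, with the unit's edge nearly square to the tool. The next move goes sideways and then down.

Request:
carry_out --motion '[-2,0,0,0,-0.023,-0.006,1,0,0,0,0,-0.023,-0.006,1,0,0,0,0.03,0,0,1,0,0,0,0.029,0,0,1,0,0,0,0,0,0,1]'

```text
time_s: 4.85
eef_pos: [0.5385, 0.2025, 0.2572]
eef_rot: [-0.04, 0.71, -0.044, -0.702]
wrist_force: [-0.9, -0.3, -0.6]
opening: 0.001
```

```bash
python3 - <<'E'
from h import *
print(np.round(T_tool(),4), ctrl.get_obs()["wrist_force"])
im,P,K=shot("wrist")
print([lm("wrist",P,t) for t in("lever_knob","lever_pivot")])
im,P,K=shot("scene")
cv2.imwrite("pics/e.png",np.hstack([im[90:310,200:480],cv2.resize(shot("wrist")[0],(293,220))]))
E
```

```text
[[ 0.0117 -0.1184 -0.9929  0.5385]
 [-0.0067 -0.993   0.1183  0.2025]
 [-0.9999  0.0052 -0.0124  0.2572]
 [ 0.      0.      0.      1.    ]] [-0.8552388  -0.25412149 -0.59423876]
[[(0.75, [0.593, 0.1998, 0.267])], [(0.88, [0.624, 0.1944, 0.1934])]]
```

View pics/e.png

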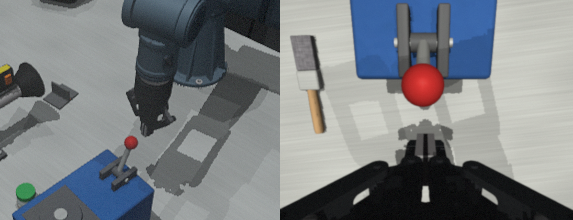

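Fingers are centred behind the knob, so I push along the unit's +x.

Request:
carry_out --motion '[0,0,0,0,0,-0.012,1,0,0,0,0,0,-0.012,1,0,0,0,0,0,-0.012,1,0,0,0,0,0,-0.012,1,0,0,0,0,0,-0.012,1,0,0,0,0,0,-0.012,1,0,0,0,0,0,-0.012,1]'

```text
time_s: 5.8
eef_pos: [0.6298, 0.1937, 0.271]
eef_rot: [-0.041, 0.713, -0.042, -0.699]
wrist_force: [-6.3, 0.7, -5.1]
opening: -0.001
```

```bash
python3 - <<'E'
from h import *
print(np.round(T_tool(),4), ctrl.get_obs()["wrist_force"])
im,P,K=shot("scene")
print([lm("scene",P,t) for t in("lever_knob","lever_pivot")])
w,P,K=shot("wrist")
print([lm("wrist",P,t) for t in("lever_knob","lever_pivot")])
cv2.imwrite("pics/f.png",np.hstack([cv2.resize(im[110:230,260:400],(490,420)),w[:,130:430]]))
E
```

```text
[[ 0.0194 -0.1171 -0.9929  0.6298]
 [-0.0023 -0.9931  0.1171  0.1937]
 [-0.9998 -0.     -0.0195  0.271 ]
 [ 0.      0.      0.      1.    ]] [-6.27564582  0.66270587 -5.0997621 ]
[[(0.59, [0.661, 0.1884, 0.2726]), (0.2, [0.5184, -0.4442, 0.004])], [(0.86, [0.627, 0.1912, 0.1907])]]
[[(0.92, [0.6572, 0.1905, 0.2721])], []]
```

View pics/f.png

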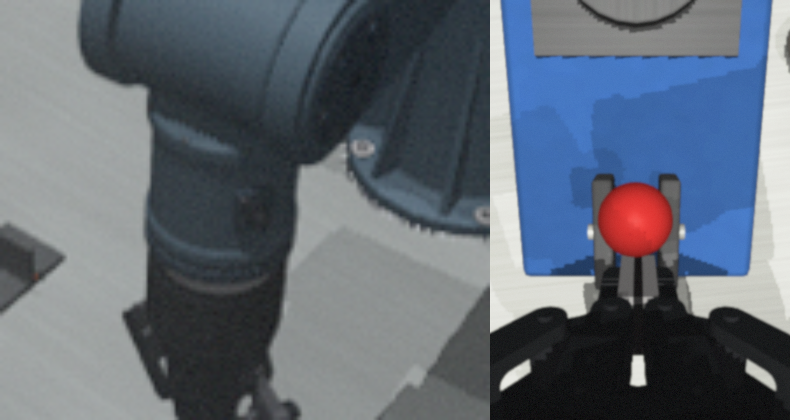

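The knob has moved about 66 mm (0.5925 to 0.659), close to the stop. I push slightly further and slightly down to confirm by force.

Request:
carry_out --motion '[0,0,0,0.005,0,-0.005,1,0,0,0,0.003,0,-0.006,1]'

```text
time_s: 6.3
eef_pos: [0.6342, 0.1939, 0.2672]
eef_rot: [-0.04, 0.71, -0.041, -0.702]
wrist_force: [-40.3, -0.7, 23.8]
opening: 0.003
```

The force jumped to 40 N, so the lever is on its hard stop. Now back off and let it spring back.

Request:
carry_out --motion '[0,0,0,0,0,0.015,1,0,0,0,0,0,0.02,1,0,0,0,0,0,0.025,1,0,0,0,0,0,0.03,1,0,0,0,0,0,0.03,1,0,0,0,-0.03,0,0.02,1,0,0,0,-0.03,0,0,-1,0,0,0,0,0,0,-1]'

```text
time_s: 7.1
eef_pos: [0.4915, 0.2111, 0.3349]
eef_rot: [-0.041, 0.717, -0.04, -0.694]
wrist_force: [0.1, -0.2, 0.6]
opening: 0.328
```

```bash
python3 - <<'E'
from h import *
print(np.round(T_tool(),4), ctrl.get_obs()["wrist_force"],ctrl.get_obs()["time_s"])
for c in("scene","wrist"):
    im,P,K=shot(c); print([lm(c,P,t) for t in("lever_knob","lever_pivot")])
E
```

```text
[[ 3.250e-02 -1.136e-01 -9.930e-01  4.915e-01]
 [-3.000e-04 -9.935e-01  1.136e-01  2.111e-01]
 [-9.995e-01 -3.400e-03 -3.230e-02  3.349e-01]
 [ 0.000e+00  0.000e+00  0.000e+00  1.000e+00]] [ 0.09747065 -0.18841631  0.56498106] 7.1
[[(0.76, [0.5944, 0.1983, 0.2694]), (0.2, [0.5181, -0.446, 0.0023])], [(0.75, [0.6251, 0.191, 0.19])]]
[[(0.92, [0.5925, 0.197, 0.269])], [(0.86, [0.6259, 0.1959, 0.1933])]]
```

The lever is back at rest (0.593, 0.198). Next is the move to above the grip, untilting the tool and squaring it to the stand, with the gripper open.

Request:
carry_out --motion '[-2.8,-1.9,0,0,0.02,0,-1,0,0,0,0,0.045,-0.012,-1,0,0,0,0,0.045,-0.012,-1,0,0,0,0,0.045,-0.012,-1,0,0,0,0,0.045,-0.012,-1,0,0,0,0,0.045,-0.012,-1,0,0,0,0,0.045,-0.012,-1,0,0,0,0,0.045,-0.012,-1,0,0,0,0,0.045,-0.012,-1,0,0,0,0,0.045,-0.012,-1]'

```text
time_s: 8.4
eef_pos: [0.5706, -0.2323, 0.3126]
eef_rot: [0.022, -0.696, 0.018, 0.717]
wrist_force: [0.5, -0.0, 0.6]
opening: 0.997
```

```bash
python3 - <<'E'
from h import *
print(np.round(T_tool(),4), ctrl.get_obs()["opening"])
im,P,K=shot("wrist","g.png")
for t in("grip_point","button_face","pull_grip","nozzle_stand"): print(t,lm("wrist",P,t))
def ray(u,v,z):
    d=P[:3,:3]@np.linalg.inv(K)@[u,v,1]; return (P[:3,3]+d*(z-P[2,3])/d[2])
np.savez("cam.npz",P=P,K=K)
E
```

```text
[[-0.029  -0.0556 -0.998   0.5706]
 [ 0.0064 -0.9984  0.0554 -0.2323]
 [-0.9996 -0.0048  0.0293  0.3126]
 [ 0.      0.      0.      1.    ]] 0.997332645950884
grip_point [(0.92, [0.5979, -0.2222, 0.2159])]
button_face [(0.69, [0.599, -0.2055, 0.2149])]
pull_grip [(0.98, [0.6107, -0.2224, 0.1688])]
nozzle_stand [(0.51, [0.403, -0.2145, 0.0044]), (0.47, [0.6, -0.2192, 0.2161])]
```

View pics/g.png

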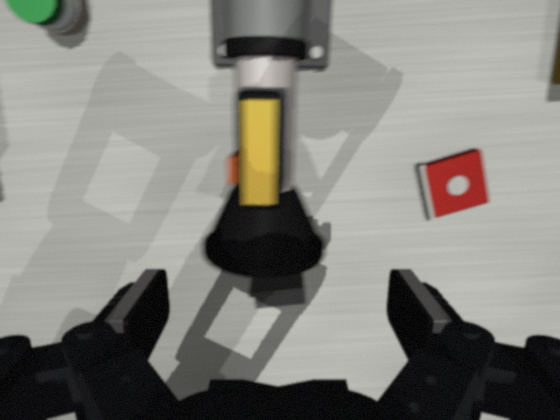

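Wrist view: the grip's top stripe runs (240..279, 98..205), parallel to the image's vertical axis, so yaw is right. The orange button shows at (233,168) on its left side.

```bash
python3 - <<'E'
import numpy as np
d=np.load("cam.npz");P,K=d["P"],d["K"]
for u,v,z in[(240,98,.24),(279,98,.24),(240,205,.24),(278,205,.24),(259.5,152,.24),(233,168,.22)]:
    r=P[:3,:3]@np.linalg.inv(K)@[u,v,1]; print((P[:3,3]+r*(z-P[2,3])/r[2]).round(4))
E
```

```text
[ 0.6426 -0.2158  0.24  ]
[ 0.6414 -0.2373  0.24  ]
[ 0.5809 -0.2105  0.24  ]
[ 0.5797 -0.2334  0.24  ]
[ 0.6122 -0.2245  0.24  ]
[ 0.5997 -0.2056  0.22  ]
```

Request:
carry_out --motion '[0,1.7,0,0,-0.011,-0.014,-1,0,0,0,0,0,-0.0135,-1,0,0,0,0,0,0,-1,0,0,0,0.025,0,0,-1,0,0,0,0.025,0,0,-1,0,0,0,0,0,0,-1]'

```text
time_s: 9.25
eef_pos: [0.6029, -0.2085, 0.2634]
eef_rot: [-0.018, 0.711, -0.014, -0.703]
wrist_force: [-0.2, -0.6, -0.5]
opening: 1.002
```

```bash
python3 - <<'E'
from h import *
print(np.round(T_tool(),4))
im,P,K=shot("wrist","i.png")
for t in("grip_point","button_face","pull_grip"): print(t,lm("wrist",P,t))
E
```

```text
[[ 0.0104 -0.0449 -0.9989  0.6029]
 [ 0.0056 -0.999   0.045  -0.2085]
 [-0.9999 -0.006  -0.0101  0.2634]
 [ 0.      0.      0.      1.    ]]
grip_point []
button_face [(0.71, [0.6026, -0.205, 0.2152])]
pull_grip [(0.79, [0.6109, -0.2226, 0.1709])]
```

View pics/i.png

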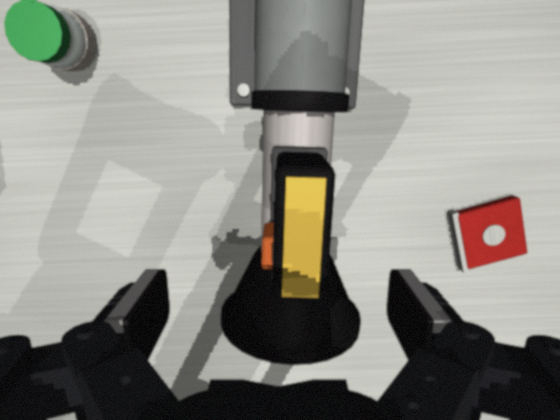

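The grip stripe is centred at column 303 against the jaw centre at 278, which means a shift of about 14 mm along tool +y before descending.

Request:
carry_out --motion '[0.8,-0.6,0,0,0.013,0.003,-1,0,0,0,0,0,0,-1,0,0,0,0.02,0,0,-1,0,0,0,0.02,0,0,-1,0,0,0,0.02,0,0,-1,0,0,0,0,0,0,-1]'

```text
time_s: 10.05
eef_pos: [0.6043, -0.229, 0.2145]
eef_rot: [-0.021, 0.713, -0.024, -0.701]
wrist_force: [0.0, -0.3, -0.8]
opening: 0.998
```

```bash
python3 - <<'E'
from h import *
print(np.round(T_tool(),4))
im,P,K=shot("wrist","j.png")
for t in("grip_point","button_face","pull_grip"): print(t,lm("wrist",P,t))
E
```

```text
[[ 0.0163 -0.0646 -0.9978  0.6043]
 [-0.0048 -0.9979  0.0645 -0.229 ]
 [-0.9999  0.0037 -0.0165  0.2145]
 [ 0.      0.      0.      1.    ]]
grip_point [(0.64, [0.5968, -0.2218, 0.2136])]
button_face [(0.66, [0.6026, -0.2026, 0.2137])]
pull_grip [(0.95, [0.6097, -0.2204, 0.1716])]
```

View pics/j.png

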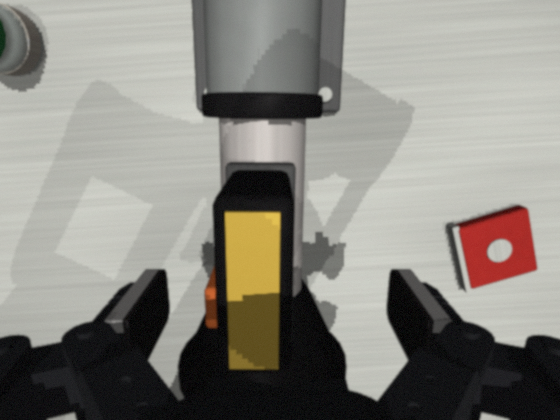

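The jaw is now about 6 mm too far right (grip centre column 255). Small corrections, then down to grasp height.

Request:
carry_out --motion '[0,-0.9,0,0,-0.004,0.003,-1,0,0,0,0,0,0,-1,0,0,0,0.015,0,0,-1,0,0,0,0,0,0,-1,0,0,0,0,0,0,-1]'

```text
time_s: 10.75
eef_pos: [0.6051, -0.226, 0.2064]
eef_rot: [-0.019, 0.71, -0.026, -0.703]
wrist_force: [-0.2, -0.3, 0.8]
opening: 0.997
```

Request:
carry_out --motion '[0,0,0,0.006,-0.004,0.007,-1,0,0,0,0.006,0,0,-1,0,0,0,0,0,0,-1,0,0,0,0,0,0,-1]'

```text
time_s: 11.15
eef_pos: [0.5972, -0.221, 0.1923]
eef_rot: [-0.019, 0.71, -0.026, -0.704]
wrist_force: [0.1, -0.5, -0.5]
opening: 1.002
```

Position is good (grasp point 0.597, -0.221, 0.211), so close the jaws.

Request:
carry_out --motion '[0,0,0,-0.002,0,0,1,0,0,0,0,0,0,1,0,0,0,0,0,0,1,0,0,0,0,0,0,1,0,0,0,0,0,0,1,0,0,0,0,0,0,1,0,0,0,0,0,0,1,0,0,0,0,0,0,1]'

```text
time_s: 11.95
eef_pos: [0.5978, -0.2196, 0.1957]
eef_rot: [-0.021, 0.71, -0.025, -0.703]
wrist_force: [0.1, -0.2, 0.7]
opening: 0.326
```

```bash
python3 - <<'E'
from h import *
o=ctrl.get_obs();print(np.round(T_tool(),4),o["opening"]*85,o["wrist_force"],o["torque"])
im,P,K=shot("wrist","k.png")
E
```

```text
[[ 0.0102 -0.0653 -0.9978  0.5978]
 [-0.0053 -0.9979  0.0653 -0.2196]
 [-0.9999  0.0046 -0.0105  0.1957]
 [ 0.      0.      0.      1.    ]] 27.743256379114648 [ 0.06716239 -0.18096873  0.70149879] [ 0.72399778  0.0051248  -0.11655065]
```

View pics/k.png

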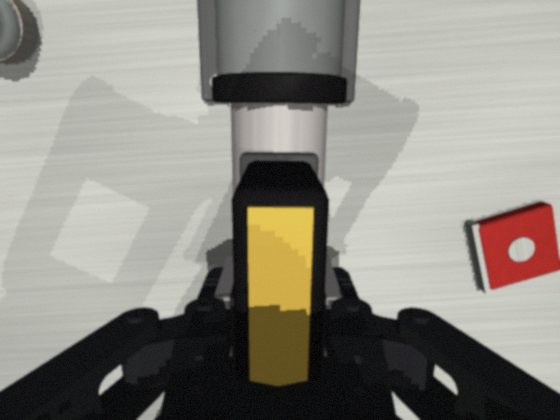

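Opening is 27.7 mm, which matches the button being in. Drawing out straight along tool +z.

Request:
carry_out --motion '[0,0,0,0,0,0.006,1,0,0,0,0,0,0.01,1,0,0,0,0,0,0.012,1,0,0,0,0,0,0.012,1,0,0,0,0,0,0.012,1,0,0,0,0,0,0.012,1,0,0,0,0,0,0.012,1]'

```text
time_s: 12.7
eef_pos: [0.5291, -0.2145, 0.1957]
eef_rot: [-0.02, 0.718, -0.025, -0.695]
wrist_force: [8.4, -0.2, -1.4]
opening: 0.326
```

Request:
carry_out --motion '[0,-0.4,0,0,0,0.01,1,0,-0.4,0,0,0,0.01,1,0,-0.4,0,0,0,0.01,1,0,0,0,0,0,0.01,1]'

```text
time_s: 13.1
eef_pos: [0.4933, -0.2118, 0.1957]
eef_rot: [-0.02, 0.716, -0.025, -0.697]
wrist_force: [9.6, -0.1, -2.0]
opening: 0.331
```

Request:
carry_out --motion '[0,0,0,0,0,0.008,1,0,0,0,0,0,0.006,1,0,0,0,0,0,0.005,1]'

```text
time_s: 13.4
eef_pos: [0.4784, -0.2107, 0.1958]
eef_rot: [-0.02, 0.721, -0.026, -0.692]
wrist_force: [27.3, -3.3, -17.8]
opening: 0.323
```

Drawn 119.7 mm and the force has jumped to 27 N, so the end stop is reached. I hold with a slight pull and check.

Request:
carry_out --motion '[0,0,0,0,0,0.002,1,0,0,0,0,0,0.002,1,0,0,0,0,0,0.002,1]'

```text
time_s: 13.7
eef_pos: [0.4788, -0.2108, 0.1958]
eef_rot: [-0.019, 0.727, -0.027, -0.686]
wrist_force: [14.8, -1.6, -7.2]
opening: 0.326
```

```bash
python3 - <<'E'
from h import *
ims=[]
for c in("scene","top","wrist"):
    im,P,K=shot(c); ims.append(im)
    print(c,[lm(c,P,t) for t in("pull_grip","grip_point","lever_knob","workpiece","paste_jar","wire_brush","magnet")])
o=ctrl.get_obs();print(np.round(T_tool(),4),o["opening"]*85,o["wrist_force"],o["torque"],o["time_s"])
cv2.imwrite("pics/l.png",np.hstack([cv2.resize(ims[0],(400,300)),cv2.resize(ims[2],(400,300))]))
E
```

```text
scene [[(0.58, [0.49, -0.2157, 0.1725])], [(0.93, [0.4822, -0.2153, 0.2168])], [(0.85, [0.594, 0.1951, 0.2686])], [(0.62, [0.4019, -0.2216, 0.0]), (0.35, [0.6251, 0.1926, 0.1908])], [(0.6, [0.7458, -0.0048, 0.0038])], [(0.66, [0.58, 0.4312, 0.0036])], [(0.6, [0.5227, -0.4439, -0.0007]), (0.33, [0.7251, 0.1806, -0.0013])]]
top [[(0.76, [0.4888, -0.2077, 0.1703])], [(0.9, [0.4765, -0.2121, 0.2181])], [(0.59, [0.5923, 0.2003, 0.2762])], [(0.57, [0.4034, -0.22, -0.004])], [(0.79, [0.7381, -0.0011, -0.0011])], [(0.76, [0.5776, 0.4395, 0.0013]), (0.72, [0.4013, -0.2198, -0.0036])], [(0.69, [0.519, -0.4459, 0.0035]), (0.44, [0.4766, -0.2151, 0.2183])]]
wrist [[(0.74, [0.4947, -0.2114, 0.1691])], [(0.66, [0.4803, -0.2132, 0.2158])], [], [], [], [], [(0.67, [0.5244, -0.4451, -0.0014])]]
[[ 0.0565 -0.0658 -0.9962  0.4788]
 [-0.0129 -0.9978  0.0652 -0.2108]
 [-0.9983  0.0092 -0.0572  0.1957]
 [ 0.      0.      0.      1.    ]] 27.63894815139862 [14.08667864 -1.95891468 -6.72894128] [ 0.6181589  -1.21551444 -0.09852894] 14.9
```

View pics/l.png

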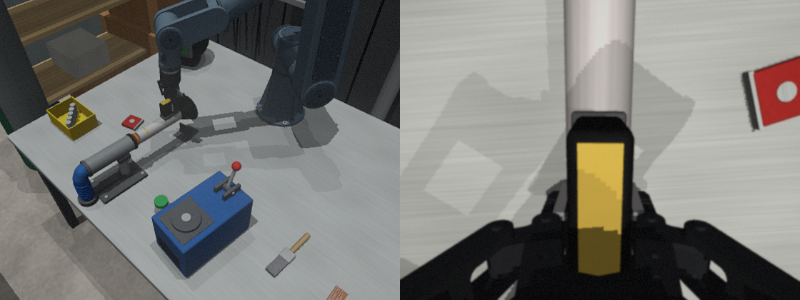

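The nozzle is fully extended and held by the grip, and the lever is upright again. The pull is a steady 14 N, above the spring's 8 N plus friction. The bystanders have not moved, so I'm handing in.

```bash
python3 -c "
from bench import ctrl
print(ctrl.hand_in())
o=ctrl.get_obs();print(o['time_s'],o['eef_pos'],o['opening'],o['wrist_force'])"
```

```text
the job is handed in; nothing more can be done
None
the job is handed in; nothing more can be done
```

The job is done and handed in at about 15 s of the 58 s allowed; the hand-in gave no verdict.

- **Shaker lever:** I pushed it over until the wrist force jumped to about 40 N at its stop. The knob had moved about 66 mm by the last reading before that final push. Once released it sprang back to its rest position, which two cameras confirmed.
- **Nozzle:** I pinched the grip with the orange button squeezed in; the opening was 27.7 mm, where 29 mm is expected with the button in. I then drew it out 119.7 mm to the second stop. In the last check, with the arm holding, the pull was a steady 14 N, more than the spring and friction (about 9 N), so it was against the stop. The button was still in.
- **Bystanders:** The workpiece, jar, brush and magnet were found where they started, within the measuring error.

- **40 N limit:** the peak at the lever stop was 40 N along the push, plus 24 N upward. It was the fingertips pressing, not the arm or gripper body, but it is right at the 40 N limit if fingertips count.
- **Tool tilt:** the tool ended tilted about 3° while holding, and the grip did not slip.

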